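# Fit the splined take-up reel on the bench winder and latch it

## Task

Put the orange reel on the winder's toothed spindle: press it on lightly and rock it round until the teeth mesh, then push it fully home on the shoulder, never forcing it with more than about 30 N. Then swing the red latch fully over the reel's upper flange by its black peg, and leave the other things on the bench where they lie.

Things in the scene. Friction and masses are not known exactly. Their poses are not given: they have to be found in the camera images.
- reel: Loose orange take-up reel, about 0.2 kg, upright on the bench, toothed end down (keep it so). Origin: centre of its underside, z up its axis. Two flanges 96 mm across, 4 mm thick, undersides at z 0 and 30 mm. Open bore 38 mm across; in its lowest 20 mm five straight teeth 7.3 mm wide stand in to a 26.4 mm circle, the first on the reel's +x axis, then every 72 degrees.
- reel_boss (a point): On the reel's axis at the top of its boss, 66 mm above its underside. The boss is the round tube above the upper flange, 54 mm across, from 34 to 66 mm above the underside: the place to grip, from above, at any yaw.
- winder: Grey bench winder fixed to the bench. Origin on the bench top straight below the spindle axis. Housing 150 mm along its x, from y -75 to y +165 mm, deck 45 mm high. The latch stands on its +y side.
- seat (a point): On the spindle axis at the round shoulder (68 mm across, 51 mm above the bench) on which the reel's underside rests when home. Five straight spindle teeth, 7.5 mm wide, to a 36 mm circle, rise from it to 22 mm above it; so an unmeshed reel stands on the tooth tops 22 mm above home. A brake (2 N m) holds the spindle: it does not follow a lightly pressed reel.
- pilot_top (a point): Top of the steel spindle, on its axis 44 mm above the seat. The plain round pilot above the teeth is 24 mm across (22 to 36 mm above the seat) and tapers to 14 mm at the top; the reel has 1.2 mm of play round it. The angle of the spindle's teeth differs every time and no reading gives it (not this point's axes either); they mesh only within about 3.5 degrees either way, every 72 degrees.
- latch (a joint): Angle of the red swing latch about its upright pin, rad. Near 0: open, nose clear of the reel. It grows counter-clockwise seen from above to its stop at 1.25, where the nose lies radially over the upper flange of a seated reel (3 mm gap). It stays where left; turning takes about 2 N at the peg. A reel that is not home blocks it.
- latch_hinge (a point): The latch's pin axis, 88 mm above the bench, at 85 mm along the winder's +y from the spindle axis. Fixed. The arm (14 mm wide, from z 88 to 96 mm) has its nose 45 mm on one side of the pin.
- latch_grip (a point): Centre of the top of the latch's black upright peg (14 mm diameter, 36 mm tall, top 132 mm above the bench), on the tail 60 mm from the pin, opposite the nose. Shut, it lies on the winder's +y axis, 145 mm from the spindle axis.
- spare_reel: Bystander: black reel of the same size but with a plain bore, without teeth. Origin: centre of its underside.
- cable_tool: Bystander: yellow cable tool, 135 x 38 x 24 mm, origin under its middle.
- blue_clip: Bystander: blue plastic channel clip, 40 x 22 x 20 mm.
- plum_clip: Bystander: plum-coloured plastic channel clip, 40 x 22 x 20 mm.
- screwdriver: Bystander: red screwdriver, 200 mm long, lying.
- pliers: Bystander: blue-handled pliers, 160 mm long, lying.
Things that resemble listed ones, but are neither listed nor needed, are in the scene too. Leave any blue, green or white look-alike of the reel alone.

How it is judged:
On the way, in this order (a step that is already met when the one before it is completed fails the run):
1. the reel is fully home on the spindle shoulder with its teeth meshed, while the latch is still open (horizontal distance between reel and seat below 0.003 m and z of reel in the frame of seat between -0.004 and 0.003 m and angle between reel's own z axis and vertical below 0.05 rad and value of joint latch below 0.6 rad), for 0.2 s.
2. the latch is swung shut over the flange (value of joint latch above 1 rad), for 0.2 s.
At the end, for the whole second after the job is handed in: The orange reel stands at rest on the spindle shoulder, meshed: its underside within 3 mm of the shoulder, its axis within 3 mm of the spindle's and within 0.05 rad of upright; the latch is shut (past 1.0 rad) over its flange (horizontal distance between reel and seat below 0.003 m and z of reel in the frame of seat between -0.004 and 0.003 m and angle between reel's own z axis and vertical below 0.05 rad and value of joint latch above 1 rad and linear speed of reel below 0.02 m/s); the robot touches nothing.
It fails at once if the reel is forced against the winder or its spindle with more than 50 N (contact force between reel and winder above 50 N).
It fails at once if a bystander is moved by more than 30 mm (distance of any of spare_reel, cable_tool, blue_clip, plum_clip, screwdriver, pliers from where it was at the start of the episode above 0.03 m).
It also fails if it takes over 67 s, if anything falls off the work surface, if the arm or the gripper's body presses on something with over 40 N, if the wrist force passes 120 N, or if a joint passes its speed limit or range.

## Robot

A 6-joint arm with a two-finger parallel gripper is mounted at the origin on the work surface. World frame = base frame: x ahead of the robot, y to its left, z up, the work surface at z = 0. Lengths are in m, angles in rad, forces in N, time in s.
With the tool pointing down it reaches from about 0.35 to 0.725 m from the base axis. Payload 6 kg.
Tool frame: the origin (TCP) lies between the finger pads; the fingertips stand 14 mm ahead of it and the grasp point (between the pads) lies 5 mm behind it; x points along the fingers, z is the direction in which the jaws open and shut, and the axes are right-handed (so a half turn about x gives the same grasp; the last joint's range is limited). The gripper opens to 85 mm and grips with 20 to 120 N. Pads are 22 mm wide; open, the fingers measure 114 mm over their backs; the gripper's body (76 mm by 85 mm) begins 54 mm behind the grasp point. The pads swing forward as they close: fully open they stand 13 mm farther back than shut.
Start: joints at [1.59, 0.04, 0.085, 0, -1.615, -0.334], TCP at [0.186, 0.571, 0.245] pointing down, gripper open.
Joint ranges: [-2.56, 2.56], [-1.29, 2.01], [-1.08, 1.49], [-3.29, 1.98], [-2.81, -0.18], [-2.99, 2.99]. Speed limits (rad/s): [2.57, 2.57, 3.01, 3.14, 3.14, 3.14].

## Interface

Orientations are given as a unit quaternion [x, y, z, w].
In Python, from bench import env gives the robot as it stands.
- The arm moves only by the shell command python3 -m inch 'ROWS' [FORCE]. ROWS is JSON, a list of rows, each a list of 3 entries, a list of its own where there are three numbers: the shift along the tool's x, y, z in cm, then the turn, a rotation vector about the tool's x, y, z in degrees, then the closure, from -1 (fully open) to 1 (shut). In form: [[[tx, ty, tz], [rx, ry, rz], hand], ...]. A call has 1 to 8 rows; each row shifts and turns the commanded pose from where the row before left it, along the tool's axes as they then stand; what a row does not reach is not made up. A row lasts 1/12 s, in which the tool goes at most 41.7 mm and 7.16 degrees, less where a joint would pass 70% of its speed; a pose out of reach is approached as far as the arm can. A call with a gripper value outside its range is refused whole. The fingers move at their own pace and stop on an object; FORCE is the grip in N (left out, the last holds). Time passes only in rows, so rows that do not move let the fingers close. It gives the time, the measured TCP pose, the force and the opening at its end, in the units of the state.
- env.get_obs(): the state, without advancing time (a new reading comes with each control period).
- env.capture(name): name is "scene" or "side" or "wrist"; returns the picture (420x560x3 uint8, blue, green, red); there is no depth.
- env.camera_info(name): a dict with "fovy" (degrees; the focal length in pixels is half the picture's height over the tangent of half this angle, whatever the lens; pixels are square), "cx", "cy" (the principal point, pixels), "k1" (the pictures are not rectified: a ray, as slopes to the right and down, at radius r is drawn at 1 + k1 r^2 times it, then the intrinsics apply), "rvec" (rotation vector, rad) and "tvec" (3), from world to camera coordinates, as OpenCV has them. Camera axes: x right, y down, z forward; pixel columns grow to the right and rows downward; lengths in m; the calibration is good to about 2 mm. A picture is of the moment at which its call begins: read the wrist's pose just before it. camera_info takes no time and is no camera call; for the wrist camera it gives the pose at the moment of the call.
- env.hand_in(): hands the job in, once; it reports no verdict.
The state is a dict: "clock": time; "joint_pos": joint angles; "qd": joint speeds; "joint_torque": joint torques, N m; "ee_pos": TCP position; "ee_rot": TCP orientation; "contact_force": force on the tool from outside, world axes, zero at the start; "torque": the same for the moment, N m; "opening": finger opening in m.
Only numpy, scipy, OpenCV 4.12 (cv2) and the standard library are available. Lean on these libraries where they do the work, as an engineer would, in place of code of your own. Each camera call takes 0.05 s, during which the arm holds its last target. There are 200 camera calls.

## Working session

There is one attempt and no reset: what is moved stays moved. The work goes in short steps, Python scripts to look and compute and a shell command to move; the robot and the scene stay as the last step left them, time stands still between calls to the robot, and variables do not carry over. Pictures are saved under pics/ and viewed, about 8 in all and at most 12, crops included, and the job is handed in when it is done.

```bash
ls; mkdir -p pics; python3 - <<'E'
from bench import env
import cv2,numpy as np
o=env.get_obs();print({k:np.round(v,3).tolist() for k,v in o.items()})
for n in("scene","side"):
    print(n,env.camera_info(n)); cv2.imwrite(f"pics/{n}0.png",env.capture(n))
E
```

```text
pics
{'clock': 0.0, 'joint_pos': [1.59, 0.041, 0.084, -0.0, -1.615, -0.334], 'qd': [0.001, -0.002, -0.001, 0.002, 0.001, 0.0], 'joint_torque': [0.0, -36.82, 34.742, 6.933, -0.005, 0.0], 'ee_pos': [0.186, 0.57, 0.244], 'ee_rot': [-0.572, -0.415, 0.573, -0.416], 'contact_force': [0.8, 0.053, -0.458], 'torque': [0.028, 0.013, 0.012], 'opening': 0.085}
scene {'fovy': 49.47811180916619, 'cx': 281.06706583018496, 'cy': 210.2345296236852, 'k1': -0.0009106048574367977, 'rvec': array([ 0.96884438,  2.58179954, -0.9320604 ]), 'tvec': array([ 0.4380754 , -0.21168624,  1.41214981])}
side {'fovy': 54.774173049576895, 'cx': 270.16419232359885, 'cy': 206.71632891641613, 'k1': -0.10015013513445566, 'rvec': array([ 0.17338241, -2.88685613,  1.0856516 ]), 'tvec': array([0.55987384, 0.1275914 , 1.12475988])}
```

View pics/scene0.png

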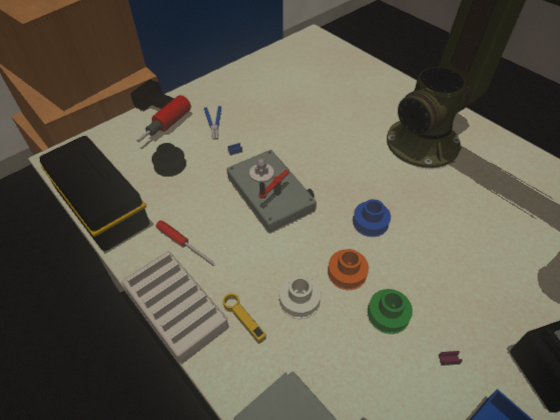

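View pics/side0.png

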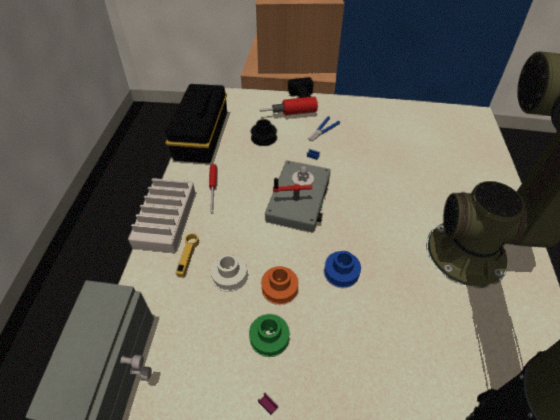

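The scene picture shows the orange reel at (348,267), the spindle top near (261,163) and the red latch at (274,184). In the side picture the reel is at (280,284) and the spindle near (303,172).

```bash
cat > h.py <<'E'
from bench import env
import cv2,numpy as np
from scipy.spatial.transform import Rotation as R
def cam(n):
    c=env.camera_info(n); f=210/np.tan(np.radians(c["fovy"])/2)
    K=np.array([[f,0,c["cx"]],[0,f,c["cy"]],[0,0,1]]); d=np.array([c["k1"],0,0,0,0])
    return K,d,np.array(c["rvec"],float),np.array(c["tvec"],float)
def ray(C,uv):
    K,d,r,t=C; p=cv2.undistortPoints(np.array(uv,float).reshape(-1,1,2),K,d).reshape(-1,2)
    M=cv2.Rodrigues(r)[0]; return -M.T@t, np.c_[p,np.ones(len(p))]@M
def onplane(C,uv,z):
    o,v=ray(C,uv); return o+v*((z-o[2])/v[:,2])[:,None]
def tri(C1,a,C2,b):
    o1,v1=ray(C1,a);o2,v2=ray(C2,b);v1=v1[0];v2=v2[0]
    s=np.linalg.lstsq(np.c_[v1,-v2],o2-o1,rcond=None)[0]
    p,q=o1+s[0]*v1,o2+s[1]*v2; return (p+q)/2,np.linalg.norm(p-q)
def proj(C,P):
    K,d,r,t=C; return cv2.projectPoints(np.array(P,float).reshape(-1,3),r,t,K,d)[0].reshape(-1,2)
def mask(im,h0,h1,s=100,v=40):
    h=cv2.cvtColor(im,cv2.COLOR_BGR2HSV); return cv2.inRange(h,(h0,s,v),(h1,255,255))
def blob(m):
    n,l,st,c=cv2.connectedComponentsWithStats(m); i=1+np.argsort(-st[1:,4])[:3]; return [(st[k].tolist(),c[k].round(1).tolist()) for k in i]
def state():
    o=env.get_obs(); print("t",round(o["clock"],2),"tcp",np.round(o["ee_pos"],4),"F",np.round(o["contact_force"],1),"open",round(float(o["opening"]),4))
    print(np.round(R.from_quat(o["ee_rot"]).as_matrix().T,3).tolist()); return o
E
python3 - <<'E'
from h import *
S={n:(cv2.imread(f"pics/{n}0.png"),cam(n)) for n in("scene","side")}
for n,(im,C) in S.items():
    print(n,"orange",blob(mask(im,6,14,150,80))[:2]);print("red",blob(mask(im,0,5,150,80)|mask(im,174,180,150,80)))
    for z in(.0,.034,.066): print(z,onplane(C,[blob(mask(im,6,14,150,80))[0][1]],z).round(4))
print(tri(S["scene"][1],[[261,163]],S["side"][1],[[303,171]]))
out=[cv2.resize(S[n][0][y:y+100,x:x+100],(400,400),interpolation=cv2.INTER_CUBIC) for n,x,y in(("scene",220,140),("side",255,150))]
cv2.imwrite("pics/w1.png",np.hstack(out))
E
```

```text
scene orange [([329, 249, 39, 41, 880], [348.2, 268.9]), ([330, 277, 3, 5, 6], [331.0, 279.2])]
red [([152, 96, 38, 30, 543], [171.6, 109.9]), ([157, 221, 29, 24, 260], [170.6, 231.8]), ([259, 170, 30, 27, 153], [274.9, 181.9])]
0.0 [[ 0.5077  0.1682 -0.    ]]
0.034 [[0.526  0.1806 0.034 ]]
0.066 [[0.5431 0.1924 0.066 ]]
side orange [([262, 267, 36, 37, 1071], [279.3, 285.0]), ([318, 6, 2, 2, 2], [318.5, 6.5])]
red [([283, 97, 34, 15, 415], [300.1, 103.9]), ([273, 184, 39, 8, 145], [292.5, 187.6]), ([210, 164, 7, 24, 139], [212.7, 175.1])]
0.0 [[0.5195 0.1651 0.    ]]
0.034 [[0.5176 0.1849 0.034 ]]
0.066 [[0.5158 0.2035 0.066 ]]
(array([ 0.48577392, -0.19037519,  0.08184849]), np.float64(0.004089797864034661))
```

View pics/w1.png

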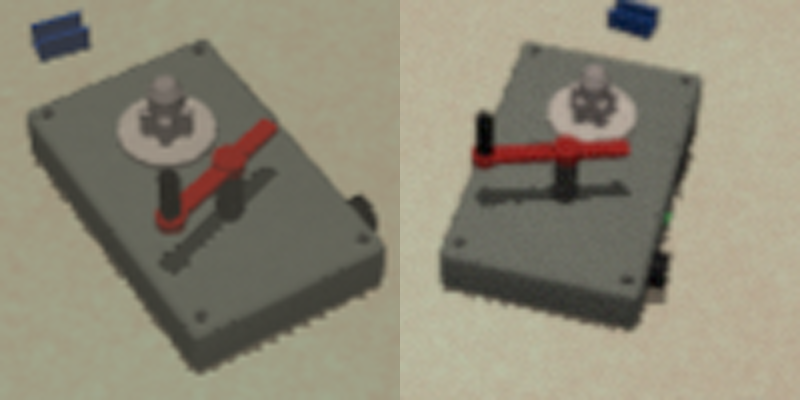

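The crop shows the spindle, its teeth, the open latch, its hinge and peg clearly. I'll triangulate them.

```bash
python3 - <<'E'
from h import *
A,B=cam("scene"),cam("side")
a={"top":((261.2,159.5),(303.6,167),.095),"hinge":((277,179.8),(296.4,186.8),.096),"peg":((261.8,183),(275.8,178.6),.132)}
for k,(u,v,z) in a.items():
    p=tri(A,[u],B,[v]); print(k,p[0].round(4),p[1].round(4),onplane(A,[u],z).round(4),onplane(B,[v],z).round(4))
for nm,C,uv in(("deck scene",A,[(227.5,168.5),(271.5,150.2),(314.6,201.5),(269.8,226)]),("deck side",B,[(287.6,161),(330,169.6),(313.5,224),(265.5,213.7)])): print(nm,onplane(C,uv,.045).round(3).tolist())
o=state(); c=env.camera_info("wrist");print(c["fovy"],-cv2.Rodrigues(np.array(c["rvec"]))[0].T@c["tvec"], cv2.Rodrigues(np.array(c["rvec"]))[0].round(2))
E
```

```text
top [ 0.4852 -0.1899  0.0971] 0.0011 [[ 0.4835 -0.1922  0.095 ]] [[ 0.4854 -0.1913  0.095 ]]
hinge [ 0.5003 -0.1071  0.0942] 0.0006 [[ 0.5012 -0.1061  0.096 ]] [[ 0.5002 -0.1049  0.096 ]]
peg [ 0.5587 -0.0957  0.1323] 0.001 [[ 0.5582 -0.0966  0.132 ]] [[ 0.5588 -0.0953  0.132 ]]
deck scene [[0.546, -0.268, 0.045], [0.405, -0.244, 0.045], [0.447, -0.018, 0.045], [0.588, -0.034, 0.045]]
deck side [[0.54, -0.267, 0.045], [0.402, -0.243, 0.045], [0.443, -0.015, 0.045], [0.582, -0.037, 0.045]]
t 0.1 tcp [0.1856 0.5703 0.2444] F [-0.3  0.8 -0.5] open 0.0855
[[-0.0, -0.002, -1.0], [0.951, -0.31, 0.0], [-0.31, -0.951, 0.002]]
58.187962745014936 [0.25466328 0.54901332 0.3728639 ] [[-0.31 -0.95  0.  ]
 [-0.91  0.3   0.28]
 [-0.27  0.09 -0.96]]
```

Estimates: the reel is at about (0.520, 0.182) and the spindle axis at (0.485, -0.190). The winder's +y heads about 80°, and the peg is at (0.559, -0.096). I'll move above the reel.

```bash
python3 -m inch '[[[0,1.5,1],[0,0,0],-1],[[0,3.3,2],[0,0,0],-1],[[0,3.3,2],[0,0,0],-1],[[0,3.3,2],[0,0,0],-1],[[0,3.3,2],[0,0,0],-1],[[0,3.3,2],[0,0,0],-1],[[0,3.3,2],[0,0,0],-1],[[0,3.3,2],[0,0,0],-1]]' 30; python3 -m inch '[[[0,3.3,2],[0,0,0],-1],[[0,3.3,2],[0,0,0],-1],[[0,3.3,2],[0,0,0],-1],[[0,3.3,2],[0,0,0],-1],[[0,3.3,2],[0,0,0],-1],[[0,2.8,1.8],[0,0,0],-1],[[0,0,0],[0,0,0],-1],[[0,0,0],[0,0,0],-1]]'
cat > look.py <<'E'
from h import *
import sys
o=state(); C=cam("wrist"); im=env.capture("wrist"); cv2.imwrite(f"pics/{sys.argv[1]}.png",im)
np.savez(f"pics/{sys.argv[1]}.npz",r=C[2],t=C[3],K=C[0],d=C[1])
m=mask(im,5,16,130,50); print(blob(m)[:1])
E
python3 look.py wr1
```

```text
clock: 0.77
ee_pos: [0.3739, 0.35, 0.2451]
ee_rot: [-0.572, -0.416, 0.572, -0.416]
contact_force: [0.9, -0.1, -0.6]
opening: 0.0853
clock: 1.43
ee_pos: [0.5208, 0.1782, 0.2444]
ee_rot: [-0.572, -0.414, 0.573, -0.414]
contact_force: [0.0, 0.2, -0.3]
opening: 0.0852
t 1.43 tcp [0.5208 0.1782 0.2444] F [ 0.   0.2 -0.3] open 0.0852
[[-0.001, -0.001, -1.0], [0.95, -0.313, -0.001], [-0.313, -0.95, 0.001]]
[([233, 124, 104, 104, 7743], [284.8, 175.6])]
```

View pics/wr1.png

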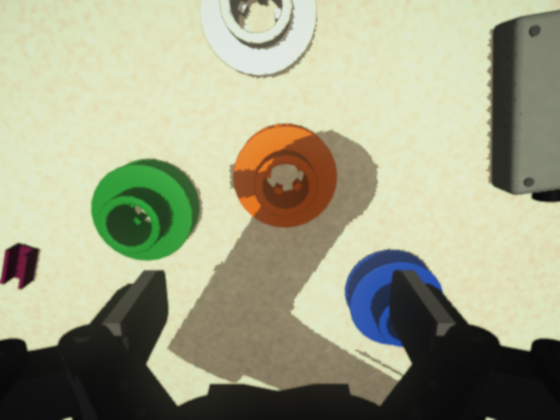

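The wrist view shows the orange reel's flange centred near (285,176), with its boss around (284,181). There is free space round it.

```bash
python3 - <<'E'
from h import *
C=cam("wrist"); im=cv2.imread("pics/wr1.png"); m=mask(im,5,16,130,50)
c=max(cv2.findContours(m,0,2)[0],key=cv2.contourArea); h=cv2.convexHull(c).reshape(-1,2)
p=onplane(C,h,.034)[:,:2]; A=np.c_[2*p,np.ones(len(p))]; s=np.linalg.lstsq(A,(p**2).sum(1),rcond=None)[0]
print("reel",s[:2],np.sqrt(s[2]+s[0]**2+s[1]**2))
o=env.get_obs(); M=R.from_quat(o["ee_rot"]).as_matrix(); print("delta tool cm",100*M.T@(np.r_[s[:2],.054]-o["ee_pos"]))
for q in((105,265),(88,0)):pass
for n,q in(("green",(145,210)),("blue",(393,297)),("white",(258,15))): print(n,onplane(C,[q],.034))
E
```

```text
reel [0.51872352 0.17448868] 0.0476312478449755
delta tool cm [19.06503833  0.01974606  0.48274044]
green [[0.53007781 0.30841794 0.034     ]]
blue [[0.3681335  0.10826668 0.034     ]]
white [[0.65391529 0.15370279 0.034     ]]
```

```bash
python3 -m inch '[[[3.5,0,0.5],[0,0,0],-1],[[3.7,0,0],[0,0,0],-1],[[3.7,0,0],[0,0,0],-1],[[3.5,0,0],[0,0,0],-1],[[2.4,0,0],[0,0,0],-1],[[2,0,0],[0,0,0],-1],[[0,0,0],[0,0,0],-1],[[0,0,0],[0,0,0],-1]]' 60; python3 -m inch '[[[0,0,0],[0,0,0],1],[[0,0,0],[0,0,0],1],[[0,0,0],[0,0,0],1],[[0,0,0],[0,0,0],1],[[0,0,0],[0,0,0],1],[[0,0,0],[0,0,0],1],[[0,0,0],[0,0,0],1],[[0,0,0],[0,0,0],1]]' 60
```

```text
clock: 2.15
ee_pos: [0.5178, 0.1755, 0.057]
ee_rot: [-0.571, -0.416, 0.572, -0.416]
contact_force: [0.9, -0.1, 1.0]
opening: 0.0853
clock: 2.82
ee_pos: [0.5199, 0.1757, 0.0599]
ee_rot: [0.574, 0.415, -0.571, 0.416]
contact_force: [-1.0, 0.7, 5.6]
opening: 0.0516
```

```bash
python3 -m inch '[[[0,0,0],[0,0,0],1],[[-1,0,0],[0,0,0],1],[[-2,0,0],[0,0,0],1],[[-3,0,0],[0,0,0],1],[[-3,0,0],[0,0,0],1],[[-1.5,0,0],[0,0,0],1],[[0,0,0],[0,0,0],1],[[0,0,0],[0,0,0],1]]'; python3 look.py wr2; python3 -c "
from h import *
cv2.imwrite('pics/s2.png',np.hstack([cv2.resize(env.capture(n)[y:y+120,x:x+120],(400,400)) for n,x,y in(('scene',290,180),('side',220,200))]))"
```

```text
clock: 3.48
ee_pos: [0.5187, 0.1753, 0.1634]
ee_rot: [0.573, 0.416, -0.572, 0.415]
contact_force: [0.3, -0.9, -2.8]
opening: 0.0512
t 3.48 tcp [0.5187 0.1753 0.1634] F [ 0.3 -0.9 -2.8] open 0.0512
[[0.001, 0.002, -1.0], [0.951, -0.31, 0.0], [-0.31, -0.951, -0.002]]
[([173, 149, 212, 214, 30865], [278.5, 251.2])]
```

View pics/s2.png

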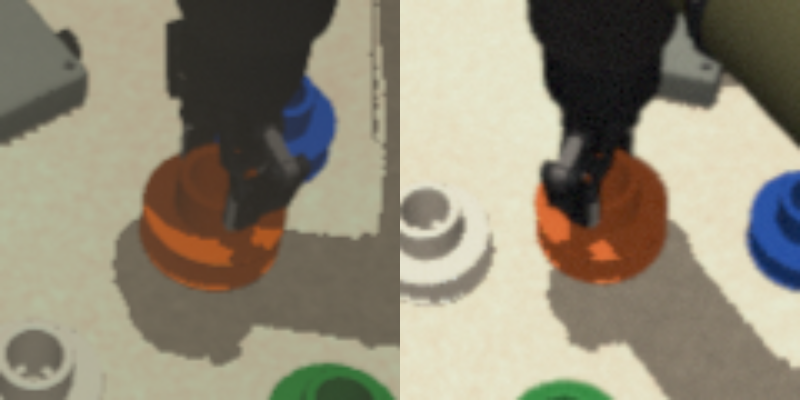

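The reel hangs level in the grip. I'll move to a spot beside the winder where the wrist camera looks down on the spindle.

```bash
python3 -m inch '[[[-2.6,0,1],[0,0,0],1],[[-2.6,0,2.5],[0,0,0],1],[[0,0.1,3.8],[0,0,0],1],[[0,0.1,3.8],[0,0,0],1],[[0,0.1,3.8],[0,0,0],1],[[0,0.1,3.8],[0,0,0],1],[[0,0.1,3.8],[0,0,0],1],[[0,0.2,3.2],[0,0,0],1]]'; python3 -m inch '[[[0,0,2],[0,0,0],1],[[0,0,0],[0,0,0],1],[[0,0,0],[0,0,0],1]]'; python3 look.py wr3; python3 - <<'E'
from h import *
C=cam("wrist"); im=cv2.imread("pics/wr3.png"); q=proj(C,[[.485,-.19,.073]])[0]; print(q)
x,y=(q-45).astype(int); x=max(0,min(x,470)); y=max(0,min(y,330)); a=cv2.imread("pics/wr1.png")[135:225,240:330]
print(x,y); cv2.imwrite("pics/c3.png",np.hstack([cv2.resize(i,(400,400),interpolation=cv2.INTER_CUBIC) for i in(im[y:y+90,x:x+90],a)]))
E
```

```text
clock: 4.3
ee_pos: [0.4442, -0.0734, 0.2134]
ee_rot: [-0.572, -0.416, 0.573, -0.415]
contact_force: [1.2, -0.3, -2.3]
opening: 0.0514
clock: 4.55
ee_pos: [0.4389, -0.0915, 0.2133]
ee_rot: [-0.572, -0.415, 0.573, -0.414]
contact_force: [-0.3, 0.6, -2.0]
opening: 0.0517
t 4.55 tcp [ 0.4389 -0.0915  0.2133] F [-0.3  0.6 -2. ] open 0.0517
[[-0.002, -0.0, -1.0], [0.95, -0.312, -0.001], [-0.312, -0.95, 0.001]]
[([173, 139, 212, 223, 30967], [278.4, 250.7])]
[397.27143775  92.0899056 ]
352 47
```

View pics/wr3.png

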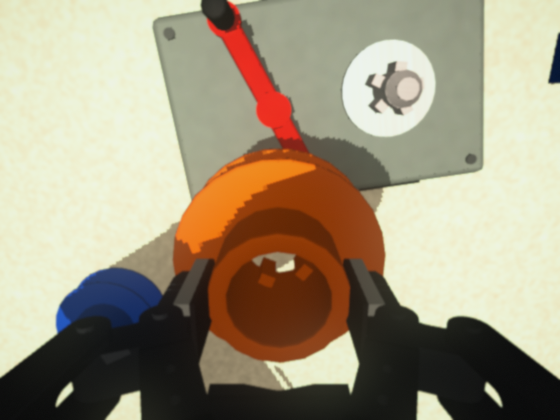

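View pics/c3.png

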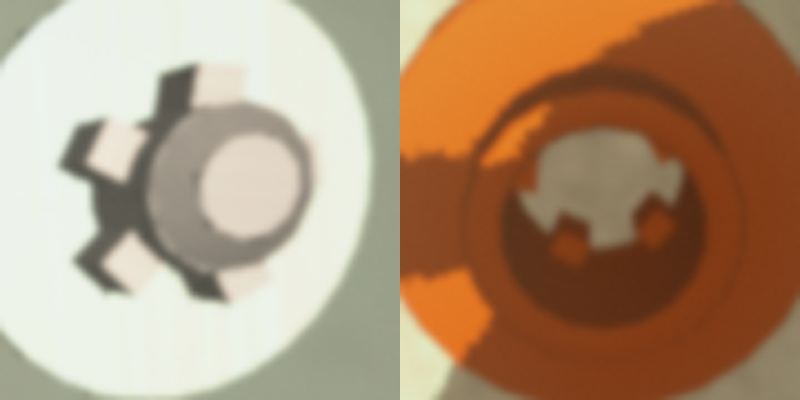

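The pilot top is at about (408,89) in the wrist view, and all five spindle tooth tops are visible. Two reel teeth show in the bore at (267,272) and (304,272). I'll compute the angles and zoom into the bore.

```bash
python3 - <<'E'
from h import *
C=cam("wrist"); im=cv2.imread("pics/wr3.png")
f=lambda a:(np.array(a,float)+.5)*90/400-.5+[352,47]
top=onplane(C,f([[250,187]]),.095)[0]; print("pilot top",top)
hs=cv2.cvtColor(im,cv2.COLOR_BGR2HSV); w=cv2.inRange(hs,(0,0,215),(180,60,255)); w[:, :335]=0;w[:30]=0;w[150:]=0;w[:,450:]=0
c=max(cv2.findContours(w,0,2)[0],key=cv2.contourArea); h=cv2.convexHull(c).reshape(-1,2)
def fit(p):
    s=np.linalg.lstsq(np.c_[2*p,np.ones(len(p))],(p**2).sum(1),rcond=None)[0]; return s[:2],np.sqrt(s[2]+s[0]**2+s[1]**2)
sh=fit(onplane(C,h,.051)[:,:2]); print("shoulder",sh)
ax=sh[0]
p=onplane(C,f([(221,64),(96,139),(115,278),(251,295)]),.073)[:,:2]
for a in(ax,top[:2]):
    d=p-a; an=np.degrees(np.arctan2(d[:,1],d[:,0])); print(np.hypot(*d.T).round(4),an.round(1),(an%72).round(1))
# reel flange in hand
m=mask(im,5,16,130,50); c=max(cv2.findContours(m,0,2)[0],key=cv2.contourArea); h=cv2.convexHull(c).reshape(-1,2)
h=h[(h[:,1]<255)]
o=env.get_obs()
for dz in(.0585,):
    z=o["ee_pos"][2]-dz; print("flange",fit(onplane(C,h,z+.034)[:,:2]),"tcp",o["ee_pos"])
cv2.imwrite("pics/c4.png",cv2.resize(im[235:345,215:345],None,fx=6,fy=5.4,interpolation=cv2.INTER_CUBIC))
E
```

```text
pilot top [ 0.48684087 -0.19036459  0.095     ]
shoulder (array([ 0.4870015 , -0.19048457]), np.float64(0.03377648654918799))
[0.0178 0.0183 0.0182 0.0182] [ -21.6   49.1  118.8 -168.9] [50.4 49.1 46.8 47.1]
[0.018  0.0183 0.018  0.0181] [ -21.7   48.4  118.5 -168.4] [50.3 48.4 46.5 47.6]
flange (array([ 0.44556836, -0.092067  ]), np.float64(0.04491971769940128)) tcp [ 0.43917177 -0.09073424  0.21336248]
```

View pics/c4.png

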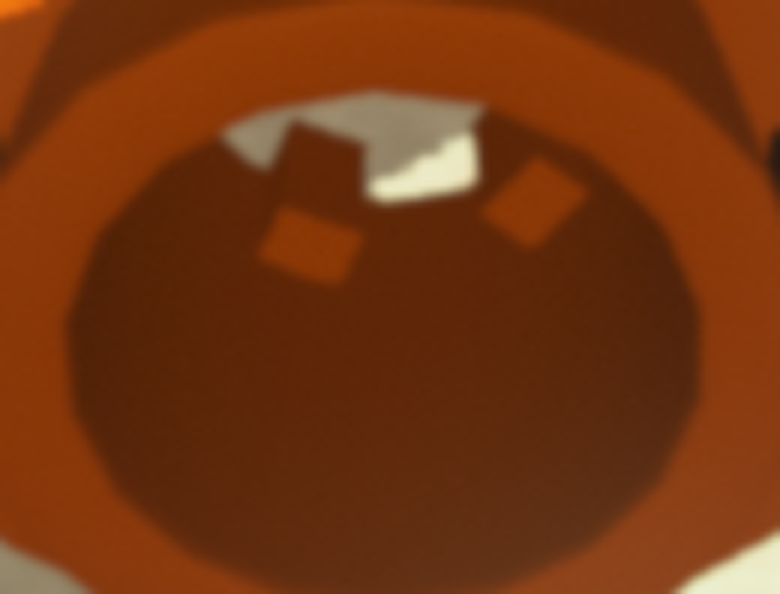

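```bash
python3 - <<'E'
from h import *
C=cam("wrist"); o=env.get_obs(); M=R.from_quat(o["ee_rot"]).as_matrix()
f=lambda a:(np.array(a,float)+.5)/[6,5.4]-.5+[215,235]
def fit(p):
    s=np.linalg.lstsq(np.c_[2*p,np.ones(len(p))],(p**2).sum(1),rcond=None)[0]; return s[:2],np.sqrt(s[2]+s[0]**2+s[1]**2)
z=o["ee_pos"][2]-.0585
for dz in(-.003,0,.003):
    c,r=fit(onplane(C,f([(68,330),(700,330),(385,590),(375,92),(145,190),(625,190),(140,510),(640,510)]),z+dz+.066)[:,:2])
    print(dz,"bore",c,r,"in tool",(M.T@(np.r_[c,0]-o["ee_pos"]))[1:])
    for q in([(285,207),(363,232),(335,287),(258,260)],[(540,157),(590,190),(530,250),(482,208)]):
        p=onplane(C,f(q),z+dz+.02)[:,:2]; d=p.mean(0)-c; e1=p[[0,1]].mean(0)-p[[2,3]].mean(0); e2=p[[1,2]].mean(0)-p[[3,0]].mean(0)
        g=lambda v:np.degrees(np.arctan2(v[1],v[0])).round(1)
        print("  r",np.hypot(*d).round(4),"ang",g(d),g(d)%72,"edges",g(e1)%72,g(-e1)%72,g(e2)%72,g(-e2)%72, np.hypot(*e1).round(4),np.hypot(*e2).round(4))
E
```

```text
-0.003 bore [ 0.43903052 -0.08994756] 0.01938131655338722 in tool [-6.70443983e-05 -8.09855041e-04]
  r 0.0168 ang 140.2 68.19999999999999 edges 31.0 67.0 13.400000000000006 49.4 0.006 0.0069
  r 0.0166 ang -149.7 66.30000000000001 edges 13.5 49.5 65.30000000000001 29.3 0.0073 0.0056
0 bore [ 0.44070882 -0.09048827] 0.018911983517355076 in tool [ 0.00169619 -0.00081717]
  r 0.0169 ang 140.8 68.80000000000001 edges 31.0 67.0 13.400000000000006 49.4 0.0059 0.0068
  r 0.0166 ang -150.9 65.1 edges 13.5 49.5 65.30000000000001 29.3 0.0072 0.0055
0.003 bore [ 0.44238711 -0.09102898] 0.018442650481325564 in tool [ 0.00345942 -0.00082448]
  r 0.0171 ang 141.4 69.4 edges 31.0 67.0 13.400000000000006 49.4 0.0058 0.0067
  r 0.0167 ang -152.1 63.900000000000006 edges 13.5 49.5 65.30000000000001 29.3 0.0071 0.0054
```

The spindle teeth sit at about 48.4° mod 72 and the reel teeth at about 66.8°. A turn of about +17.6° counter-clockwise puts the reel teeth in the gaps. I'll move above the axis, turn, and lower onto the pilot.

```bash
python3 -m inch '[[[0,1.5,1.6],[0,0,0],1],[[0,2.2,2.4],[-4,0,0],1],[[0,2.2,2.3],[-6,0,0],1],[[0,1.66,1.74],[-6,0,0],1],[[0,0,0],[-1.6,0,0],1],[[0,0,0],[0,0,0],1],[[0,0,0],[0,0,0],1],[[0,0,0],[0,0,0],1]]' ; python3 look.py wr4; python3 - <<'E'
from h import *
o=env.get_obs(); M=R.from_quat(o["ee_rot"]).as_matrix(); p=o["ee_pos"]+M@[0,.0012,-.0005]; print("reel axis",p, "err tool cm",100*M.T@(np.r_[.487,-.1904,p[2]]-p)); print(o["joint_pos"].round(2) if hasattr(o["joint_pos"],"round") else o["joint_pos"], np.degrees(np.arctan2(M[1,1],M[0,1])))
E
```

```text
clock: 5.27
ee_pos: [0.4922, -0.1863, 0.2141]
ee_rot: [-0.502, -0.498, 0.502, -0.498]
contact_force: [0.6, -0.1, -2.3]
opening: 0.0515
t 5.27 tcp [ 0.4922 -0.1863  0.2141] F [ 0.6 -0.1 -2.3] open 0.0515
[[-0.0, 0.0, -1.0], [1.0, -0.007, -0.0], [-0.007, -1.0, -0.0]]
[([171, 148, 214, 214, 30990], [278.1, 250.5])]
reel axis [ 0.49335094 -0.18583704  0.21436875] err tool cm [-9.80989334e-05 -6.31861417e-01  4.60762668e-01]
[ 0.02 -0.16 -0.16  0.   -1.57  1.54] -0.40396921394584867
```

```bash
python3 -m inch '[[[0,-0.63,0.46],[0,0,0],1],[[0.8,0,0],[0,0,0],1],[[2,0,0],[0,0,0],1],[[2,0,0],[0,0,0],1],[[1,0,0],[0,0,0],1],[[0.6,0,0],[0,0,0],1],[[0,0,0],[0,0,0],1],[[0,0,0],[0,0,0],1]]' ; python3 -c "
from h import *
o=state();M=R.from_quat(o['ee_rot']).as_matrix(); p=o['ee_pos']+M@[0,.0012,-.0005]; print(p)"
```

```text
clock: 5.98
ee_pos: [0.4859, -0.192, 0.1511]
ee_rot: [0.502, 0.498, -0.502, 0.498]
contact_force: [0.9, 0.1, -1.3]
opening: 0.0512
t 5.98 tcp [ 0.4859 -0.192   0.1511] F [ 0.9  0.1 -1.3] open 0.0512
[[0.001, -0.001, -1.0], [1.0, -0.008, 0.001], [-0.008, -1.0, 0.001]]
[ 0.48714757 -0.1914898   0.15107956]
```

```bash
python3 -m inch '[[[0.3,0,-0.1],[0,0,0],1],[[0.3,0,0],[0,0,0],1],[[0.3,0,0],[0,0,0],1],[[0.3,0,0],[0,0,0],1],[[0,0,0],[0,0,0],1]]'; python3 -m inch '[[[0.2,0,0],[0,0,0],1],[[0.2,0,0],[0,0,0],1],[[0,0,0],[0,0,0],1]]';python3 -m inch '[[[0.2,0,0],[0,0,0],1],[[0.2,0,0],[0,0,0],1],[[0,0,0],[0,0,0],1]]'
```

```text
clock: 6.4
ee_pos: [0.4857, -0.1908, 0.1377]
ee_rot: [-0.502, -0.498, 0.502, -0.498]
contact_force: [0.7, -0.6, -1.7]
opening: 0.0513
clock: 6.65
ee_pos: [0.4857, -0.1909, 0.134]
ee_rot: [-0.502, -0.498, 0.502, -0.498]
contact_force: [1.1, -1.0, -3.7]
opening: 0.0513
clock: 6.9
ee_pos: [0.4857, -0.1908, 0.1299]
ee_rot: [-0.502, -0.498, 0.502, -0.498]
contact_force: [0.7, -0.9, -2.1]
opening: 0.0518
```

```bash
python3 -m inch '[[[0.15,0,0],[0,0,0],1],[[0,0,0],[0,0,0],1]]'; python3 -m inch '[[[0.15,0,0],[0,0,0],1],[[0,0,0],[0,0,0],1]]';python3 -m inch '[[[0.15,0,0],[0,0,0],1],[[0,0,0],[0,0,0],1]]'
```

```text
clock: 7.07
ee_pos: [0.4858, -0.1908, 0.1286]
ee_rot: [-0.502, -0.498, 0.502, -0.498]
contact_force: [1.2, -0.6, -2.3]
opening: 0.0515
clock: 7.23
ee_pos: [0.4858, -0.1908, 0.1272]
ee_rot: [-0.502, -0.498, 0.502, -0.498]
contact_force: [0.0, -0.5, -1.3]
opening: 0.0513
clock: 7.4
ee_pos: [0.4858, -0.1908, 0.1257]
ee_rot: [-0.502, -0.498, 0.502, -0.498]
contact_force: [0.1, -0.7, -2.5]
opening: 0.0514
```

There is no contact at tooth-top height, so it seems to be meshing. I'll continue gently.

```bash
python3 -m inch '[[[0.2,0,0],[0,0,0],1],[[0.2,0,0],[0,0,0],1],[[0,0,0],[0,0,0],1]]'; python3 -m inch '[[[0.2,0,0],[0,0,0],1],[[0.2,0,0],[0,0,0],1],[[0,0,0],[0,0,0],1]]';python3 -m inch '[[[0.2,0,0],[0,0,0],1],[[0,0,0],[0,0,0],1]]'; python3 -m inch '[[[0.15,0,0],[0,0,0],1],[[0,0,0],[0,0,0],1]]'; python3 -m inch '[[[0.15,0,0],[0,0,0],1],[[0,0,0],[0,0,0],1]]'
```

```text
clock: 7.65
ee_pos: [0.4857, -0.1908, 0.1214]
ee_rot: [-0.502, -0.498, 0.502, -0.498]
contact_force: [0.9, -1.8, -2.9]
opening: 0.0513
clock: 7.9
ee_pos: [0.4857, -0.1908, 0.1174]
ee_rot: [-0.502, -0.498, 0.502, -0.498]
contact_force: [1.1, -1.5, -2.3]
opening: 0.0518
clock: 8.07
ee_pos: [0.4857, -0.1909, 0.1155]
ee_rot: [-0.502, -0.498, 0.502, -0.498]
contact_force: [2.1, -1.5, -2.0]
opening: 0.0515
clock: 8.23
ee_pos: [0.4858, -0.1908, 0.1141]
ee_rot: [-0.502, -0.498, 0.502, -0.498]
contact_force: [1.1, -0.8, -2.0]
opening: 0.0514
clock: 8.4
ee_pos: [0.4858, -0.1908, 0.1126]
ee_rot: [-0.502, -0.498, 0.502, -0.498]
contact_force: [1.1, -1.7, -1.7]
opening: 0.0515
```

```bash
python3 -m inch '[[[0.1,0,0],[0,0,0],1],[[0,0,0],[0,0,0],1]]'; python3 -m inch '[[[0.1,0,0],[0,0,0],1],[[0,0,0],[0,0,0],1]]';python3 -m inch '[[[0.1,0,0],[0,0,0],1],[[0,0,0],[0,0,0],1]]'
```

```text
clock: 8.57
ee_pos: [0.4858, -0.1908, 0.1117]
ee_rot: [-0.502, -0.498, 0.502, -0.498]
contact_force: [1.0, -0.9, -2.1]
opening: 0.0518
clock: 8.73
ee_pos: [0.4859, -0.1908, 0.111]
ee_rot: [0.502, 0.498, -0.502, 0.498]
contact_force: [0.6, -0.9, -1.1]
opening: 0.0515
clock: 8.9
ee_pos: [0.486, -0.1909, 0.1109]
ee_rot: [0.502, 0.498, -0.502, 0.498]
contact_force: [-0.8, 1.1, 4.3]
opening: 0.0514
```

Contact came at TCP z 0.111, which matches home (0.0599 + 0.051). One more light push, then release.

```bash
python3 -m inch '[[[0.08,0,0],[0,0,0],1],[[0,0,0],[0,0,0],1]]'; python3 -m inch '[[[0,0,0],[0,0,0],-0.5],[[0,0,0],[0,0,0],-1],[[0,0,0],[0,0,0],-1],[[0,0,0],[0,0,0],-1],[[0,0,0],[0,0,0],-1],[[0,0,0],[0,0,0],-1],[[0,0,0],[0,0,0],-1],[[0,0,0],[0,0,0],-1]]'
```

```text
clock: 9.07
ee_pos: [0.486, -0.1909, 0.1109]
ee_rot: [0.502, 0.498, -0.502, 0.499]
contact_force: [-3.7, 1.5, 8.2]
opening: 0.0514
clock: 9.73
ee_pos: [0.4857, -0.1908, 0.109]
ee_rot: [-0.502, -0.498, 0.502, -0.498]
contact_force: [-0.8, -0.5, 0.8]
opening: 0.0851
```

```bash
python3 -m inch '[[[-1,0,0],[0,0,0],-1],[[-2.5,0,0],[0,0,0],-1],[[-3.5,0,0],[0,0,0],-1],[[-3,1,-1],[0,0,0],-1],[[-2,2.2,-3],[0,0,0],-1],[[0,2.2,-3],[0,0,0],-1],[[0,1.9,-2.5],[0,0,0],-1],[[0,0,0],[0,0,0],-1]]' 40;python3 -m inch '[[[0,0,0],[0,0,0],-1],[[0,0,0],[0,0,0],-1]]'; python3 look.py wr5
```

```text
clock: 10.4
ee_pos: [0.5613, -0.0931, 0.2288]
ee_rot: [0.501, 0.499, -0.501, 0.499]
contact_force: [-0.4, -1.3, -1.0]
opening: 0.0852
clock: 10.57
ee_pos: [0.5591, -0.0969, 0.2292]
ee_rot: [-0.502, -0.498, 0.502, -0.498]
contact_force: [0.3, -0.7, 0.2]
opening: 0.0855
t 10.57 tcp [ 0.5591 -0.0969  0.2292] F [ 0.3 -0.7  0.2] open 0.0855
[[0.0, -0.001, -1.0], [1.0, -0.007, 0.0], [-0.007, -1.0, 0.001]]
[([332, 215, 125, 120, 9060], [386.7, 267.6])]
```

View pics/wr5.png

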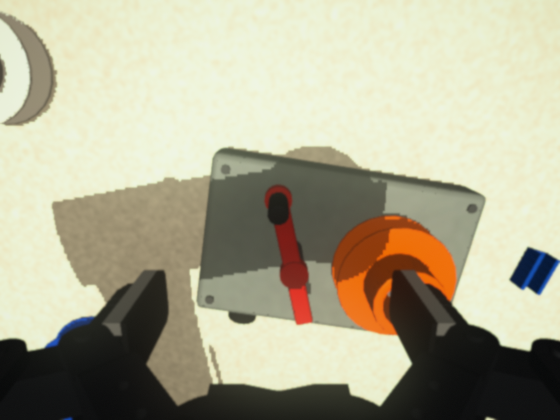

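The picture shows the reel low on the winder at (394,275), the latch still open, and the peg top near (278,214). Now check both numerically.

```bash
python3 - <<'E'
from h import *
C=cam("wrist"); im=cv2.imread("pics/wr5.png")
m=mask(im,5,18,130,50); c=max(cv2.findContours(m,0,2)[0],key=cv2.contourArea); h=cv2.convexHull(c).reshape(-1,2)
h=h[(h[:,1]<265)]
for z in(.085,.107):
    p=onplane(C,h,z)[:,:2]; s=np.linalg.lstsq(np.c_[2*p,np.ones(len(p))],(p**2).sum(1),rcond=None)[0]; print(z,s[:2],np.sqrt(s[2]+s[0]**2+s[1]**2))
print("peg",onplane(C,[[278,214]],.132), "pred px",proj(C,[[.5587,-.0957,.132],[.5587,-.0957,.096]]))
E
```

```text
0.085 [ 0.49653014 -0.1833624 ] 0.0472761853789475
0.107 [ 0.50740819 -0.17640425] 0.043463503950586055
peg [[ 0.56032374 -0.0964375   0.132     ]] pred px [[276.84714534 216.47413826]
 [277.01000211 201.13797027]]
```

```bash
python3 -m inch '[[[2,0,0],[0,0,0],-1],[[3,0,0],[0,0,0],-1],[[3,0,0],[0,0,0],-1],[[2,0,0],[0,0,0],-1],[[0.8,0,0],[0,0,0],-1],[[0,0,0],[0,0,0],1],[[0,0,0],[0,0,0],1],[[0,0,0],[0,0,0],1]]' 25;python3 -m inch '[[[0,0,0],[0,0,0],1],[[0,0,0],[0,0,0],1],[[0,0,0],[0,0,0],1],[[0,0,0],[0,0,0],1],[[0,0,0],[0,0,0],1],[[0,0,0],[0,0,0],1]]'
```

```text
clock: 11.28
ee_pos: [0.5601, -0.0972, 0.1232]
ee_rot: [0.503, 0.497, -0.501, 0.499]
contact_force: [-0.1, -0.9, 0.1]
opening: 0.0518
clock: 11.78
ee_pos: [0.5597, -0.0967, 0.1218]
ee_rot: [0.502, 0.498, -0.501, 0.499]
contact_force: [0.2, 1.5, 4.2]
opening: 0.0126
```

Peg gripped. I'll swing it counter-clockwise along a 60 mm arc.

```bash
python3 -m inch '[[[0,-0.12,-0.5],[0,0,0],1],[[0,-0.14,-0.51],[0,0,0],1],[[0,-0.2,-0.48],[0,0,0],1],[[0,-0.23,-0.48],[0,0,0],1],[[0,-0.28,-0.44],[0,0,0],1],[[0,-0.31,-0.42],[0,0,0],1],[[0,0,0],[0,0,0],1]]'; python3 -m inch '[[[0,-0.37,-0.38],[0,0,0],1],[[0,-0.37,-0.37],[0,0,0],1],[[0,-0.42,-0.3],[0,0,0],1],[[0,-0.43,-0.3],[0,0,0],1],[[0,-0.47,-0.23],[0,0,0],1],[[0,-0.47,-0.23],[0,0,0],1],[[0,0,0],[0,0,0],1]]'
```

```text
clock: 12.37
ee_pos: [0.5471, -0.0684, 0.1217]
ee_rot: [0.502, 0.497, -0.501, 0.499]
contact_force: [1.9, -0.8, 4.2]
opening: 0.013
clock: 12.95
ee_pos: [0.5213, -0.051, 0.1216]
ee_rot: [-0.502, -0.497, 0.502, -0.499]
contact_force: [-0.2, -4.5, 4.5]
opening: 0.013
```

```bash
python3 -m inch '[[[0,-0.5,-0.15],[0,0,0],1],[[0,-0.5,-0.12],[0,0,0],1],[[0,-0.25,-0.04],[0,0,0],1],[[0,0,0],[0,0,0],1]]'; python3 -m inch '[[[0,-0.2,0],[0,0,0],1],[[0,0,0],[0,0,0],1]]'
```

```text
clock: 13.28
ee_pos: [0.5117, -0.0487, 0.1218]
ee_rot: [0.503, 0.495, -0.501, 0.501]
contact_force: [15.6, -11.0, -3.0]
opening: 0.0129
clock: 13.45
ee_pos: [0.5114, -0.0487, 0.1219]
ee_rot: [0.504, 0.494, -0.5, 0.501]
contact_force: [24.3, -13.7, -8.3]
opening: 0.0128
```

The force rises at the stop with the peg at about 79°, so the latch is shut. I'll relieve the load, release and retreat.

```bash
python3 -m inch '[[[0,0.35,0.1],[0,0,0],1],[[0,0,0],[0,0,0],0],[[0,0,0],[0,0,0],-0.5],[[0,0,0],[0,0,0],-1],[[0,0,0],[0,0,0],-1],[[0,0,0],[0,0,0],-1],[[0,0,0],[0,0,0],-1],[[0,0,0],[0,0,0],-1]]'; python3 -m inch '[[[-1,0,0],[0,0,0],-1],[[-2.5,0,0],[0,0,0],-1],[[-3.5,0,0],[0,0,0],-1],[[-3.5,0,0],[0,0,0],-1],[[-2,0,-2],[0,0,0],-1],[[0,0,-3],[0,0,0],-1],[[0,0,-3],[0,0,0],-1],[[0,0,0],[0,0,0],-1]]';python3 -m inch '[[[0,0,0],[0,0,0],-1],[[0,0,0],[0,0,0],-1]]'; python3 look.py wr6; python3 - <<'E'
from h import *
o=[]
for n,x,y in(("scene",210,130),("side",245,140)):
    im=env.capture(n); cv2.imwrite(f"pics/{n}6.png",im); o.append(cv2.resize(im[y:y+100,x:x+100],(400,400),interpolation=cv2.INTER_CUBIC))
cv2.imwrite("pics/f6.png",np.hstack(o))
E
```

```text
clock: 14.12
ee_pos: [0.5104, -0.0478, 0.1207]
ee_rot: [-0.502, -0.498, 0.502, -0.498]
contact_force: [0.2, -0.5, 0.3]
opening: 0.0854
clock: 14.78
ee_pos: [0.5111, 0.0356, 0.2467]
ee_rot: [0.502, 0.499, -0.5, 0.499]
contact_force: [-0.7, -0.6, -1.7]
opening: 0.0856
clock: 14.95
ee_pos: [0.5111, 0.032, 0.2463]
ee_rot: [0.502, 0.498, -0.502, 0.498]
contact_force: [0.4, -0.3, -0.7]
opening: 0.0852
t 14.95 tcp [0.5111 0.032  0.2463] F [ 0.4 -0.3 -0.7] open 0.0852
[[0.0, -0.0, -1.0], [1.0, -0.007, 0.0], [-0.007, -1.0, 0.0]]
[([474, 155, 86, 119, 7450], [525.7, 213.2])]
```

View pics/wr6.png

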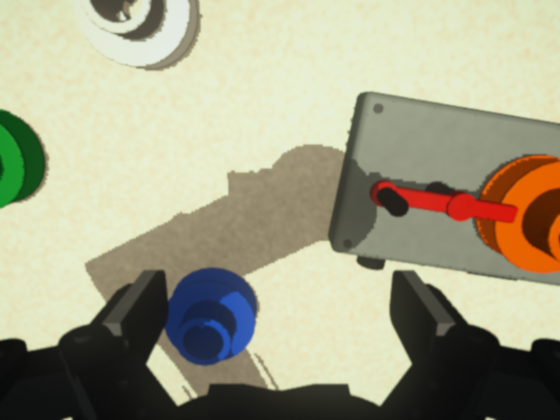

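View pics/f6.png

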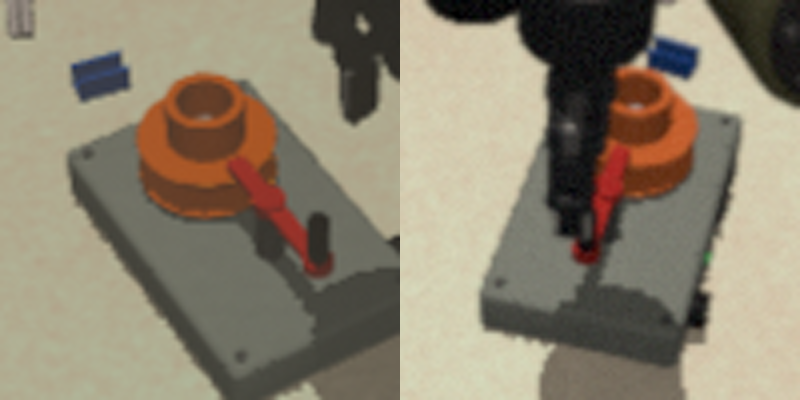

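The red nose lies radially over the upper flange, the reel sits level on the shoulder, and the gripper is clear. Handing in.

```bash
python3 -c "
from bench import env
env.hand_in()"
```

```text
the job is handed in; nothing more can be done
```

The orange reel is on the spindle, fully home by my readings, and the red latch is swung to its stop over the upper flange. I handed the job in at about 15 s on the robot's clock; hand-in gives no verdict.

- **Meshing:** I read both sets of teeth in the wrist pictures and turned the reel about 18° while above the spindle. It dropped past tooth-top height with no contact, so no rocking was needed.
- **Reel home:** It touched the shoulder at a tool height of 0.111 m, matching the pick-up height plus 51 mm. I then pressed to about 8 N.
- **Latch:** I swung it by the peg until it met the stop, where the wrist force rose to about 28 N. The peg had swung to about 79°, which is roughly 1.2 rad of latch angle.
- **Last pictures:** They show the reel level on the shoulder, the nose over its flange, and the gripper clear of everything. The blue clip was in view; I did not measure the bystanders, but nothing I did went near them.
- **One check disagreed:** A circle fitted to the reel's flange after release gave a centre about 12 mm off the spindle axis. I think the outline mixed in the lower flange, so I relied on the contact height and the later pictures, and did not re-measure the centre.

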